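Lock an e-bike controller board under its swing bar

TASK

First take the aluminium wheel hub out of the steel retaining bar's way and set it down in the red tray, before the bar can hit it and without dropping it. Then press the green e-bike controller board down onto its four white barbed standoffs until every post has clicked through, and last push the free (yellow) end of the bar about its pin, across the board, right home against the orange stop. Leave the grease tin, freewheel, brake caliper, oil bottle and spanner where they are.

Things in the scene. Friction and masses are not known exactly. Their poses are not given: they have to be found in the camera images.
- mount: dark steel mounting plate, fixed to the bench, 104 (x) by 200 (y) by 10 mm. Origin on the bench under the middle of the board; the plate reaches from y = -92 to +108 mm. 'Mount' coordinates below are in this frame, mm. Four white standoffs at (+-30, +-46): shoulder at z = 24 carries the seated board; above it a sprung conical barb, 10 mm wide, tip at z = 38
- bar (a joint): swing of the bar about the vertical pin: 0 = home against the stop, lying across the board along the mount's -y from the pin; grows counter-clockwise from above as the free end swings out on the +x side (1.57 rad: bar points along the mount's +x). Starts at 1.25 to 1.65 rad, limit 1.75; stays where it is left; about 1 N at the free end moves it
- bar_end (a point): centre of the bar's yellow free end, 160 mm from the pin: push here. The bar is steel strip 20 mm wide and 8 mm thick that reaches 178 mm from the pin; underside 44 mm, top 52 mm over the bench. It clears the board only when the board is fully down
- pin (a point): axis of the bar's brass pivot pin at mount (0, 88), at half the bar's thickness, 48 mm over the bench; the pin's head reaches 62 mm
- stop (a point): axis of the orange stop post at mount (-18, -73), 16 mm diameter, top 58 mm over the bench; the bar's -x side rests against it when home. The point is 48 mm over the bench
- heatsink (a point): centre of the top of the black finned heat sink, 26 (mount x) by 40 (mount y) by 13 mm, in the middle of the green board. The board is 84 (mount x) by 120 (mount y) by 4 mm, loose, centred on the mount. Small parts up to 9 mm high stand beside the sink; the strip between the two holes at each end (|x| under 20, |y| 34 to 56) is bare, to be pressed with closed fingertips
- post_pin_left (a point): point on the board's top face in the middle of the standoff hole at mount (-30, +46). Height over the bench: 28 mm once that post has clicked through; about 37 mm at the start, when the board lies loose on the barbs. Each post clicks at about 4 to 7 N; pressed half-way between two posts, the pair at about 8 to 14 N
- post_pin_right (a point): the same at mount (+30, +46)
- post_end_left (a point): the same at mount (-30, -46)
- post_end_right (a point): the same at mount (+30, -46)
- hub_centre (a point): aluminium wheel hub with a red band, standing upright on the bench inside the bar's sweep: plain body 34 mm diameter over a foot flange 48 mm diameter, 8 mm high; body top at 70 mm, with a 12 mm axle stub to 76 mm; about 0.25 kg. The point is on its axis, 38 mm above its underside
- tray: red open tray, fixed, outer 150 (its x) by 120 (its y) by 40 mm high, wall and floor 4 mm, empty; origin at the centre of its underside on the bench. It stands on the left or the right; a blue crate full of parts stands on the other side
- tin: grease tin, green, 52 mm diameter, 55 mm tall, stands near the end of the plate where the bar's free end finally goes; origin at the centre of its underside; not to be disturbed
- freewheel: dark steel toothed freewheel lying flat, 62 mm diameter, 24 mm tall, beyond the bar on its pin side; origin at the centre of its underside; not to be disturbed
- oil: small oil bottle with yellow label and red cap, 48 mm diameter, 130 mm tall; origin at the centre of its underside; not to be disturbed
- wrench: spanner lying flat, about 0.2 m long; origin at the centre of its underside; not to be disturbed
- caliper: brake caliper, black with a red top block, 50 by 30 mm, 36 mm tall, beyond the plate's stop end; origin at the centre of its underside; not to be disturbed
Things that resemble listed ones, but are neither listed nor needed, are in the scene too. Of the things like the part that bears heatsink, leave any that is brown or purple; of the rest the larger one is meant.

How it is judged:
By the outcome, as a careful person would: the job done as asked, in the order asked, and still so for the second after the job is handed in, with the robot touching nothing.
It also fails if it takes over 69 s, if anything falls off the work surface, if the arm or the gripper's body presses on something with over 40 N, if the wrist force passes 120 N, or if a joint passes its speed limit or range.

ROBOT

A 6-joint arm with a two-finger parallel gripper is mounted at the origin on the work surface. World frame = base frame: x ahead of the robot, y to its left, z up, the work surface at z = 0. Lengths are in m, angles in rad, forces in N, time in s.
With the tool pointing down it reaches from about 0.375 to 0.975 m from the base axis. Payload 3.8 kg.
Tool frame: the origin (TCP) lies at the very end of the fingers, on their centre line; the grasp point (between the pads) lies 19 mm behind it; z points along the fingers, y is the line along which they close (so a half turn about z gives the same grasp; the last joint's range is limited). The gripper opens to 85 mm and grips with 20 to 120 N. Pads are 22 mm wide; open, the fingers measure 114 mm over their backs; the gripper's body (76 mm by 85 mm) begins 54 mm behind the grasp point. The pads swing forward as they close: fully open they stand 13 mm farther back than shut.
Start: joints at [1.142, 0.264, 1.604, -0, 1.274, -0.037], TCP at [0.258, 0.624, 0.231] pointing down, gripper open.
Joint ranges: [-2.63, 2.63], [-0.94, 2.18], [0.31, 2.57], [-1.31, 4.45], [0, 2.66], [-2.55, 2.55]. Speed limits (rad/s): [2.57, 2.57, 3.14, 3.14, 3.14, 3.14].

INTERFACE

Orientations are given as a unit quaternion [x, y, z, w].
In Python, from station import env gives the robot as it stands.
- The arm moves only by the tool apply_moves, never from a script. Its argument "increments" is a list of rows, each a list of 2 entries, a list of its own where there are three numbers: the shift along the tool's x, y, z in units of 40 mm (1.0 is 40 mm), then the turn about the tool's z in units of 5 degrees (1.0 is 5 degrees). In form: [[[tx, ty, tz], spin], ...]. A call has 1 to 12 rows; each row shifts and turns the commanded pose from where the row before left it, along the tool's axes as they then stand; what a row does not reach is not made up. A row lasts 1/12 s, in which the tool goes at most 41.7 mm and 7.16 degrees, less where a joint would pass 70% of its speed; a pose out of reach is approached as far as the arm can. A call is refused whole if a number of a shift passes 1 or a number of a turn 1, either way. A call with a gripper value outside its range is refused whole. "gripper" is the finger opening in mm, from 0 to 85.4, set as the call begins (left out, the last holds). The fingers move at their own pace and stop on an object; "force" is the grip in N (left out, the last holds). Time passes only in rows, so rows that do not move let the fingers close. It gives the time, the measured TCP pose, the force, the opening and the grip force at its end, in the units of the state.
- env.state(): the state, without advancing time (a new reading comes with each control period).
- env.camera(name): name is "scene" or "top"; returns the picture (420x560x3 uint8, blue, green, red); there is no depth.
- env.get_calibration(name): a dict with "K" (3x3 intrinsics, pixels), "k1" (the pictures are not rectified: a ray, as slopes to the right and down, at radius r is drawn at 1 + k1 r^2 times it, then the intrinsics apply), "R" (3x3) and "t" (3): a world point X has camera coordinates R X + t. Camera axes: x right, y down, z forward; pixel columns grow to the right and rows downward; lengths in m; the calibration is good to about 2 mm. A picture is of the moment at which its call begins. get_calibration takes no time and is no camera call.
- env.finish_job(): hands the job in; it is judged then, once.
The state is a dict: "time_s": time; "qpos": joint angles; "qd": joint speeds; "effort": joint torques, N m; "position": TCP position; "tcp_rot": TCP orientation; "force": force on the tool from outside, world axes, zero at the start; "wrist_torque": the same for the moment, N m; "gripper_width": opening from 0.0 (shut) to 1.0 (fully open); "gripper_force": force on a finger pad.
Only numpy, scipy, OpenCV 4.12 (cv2) and the standard library are available. Lean on these libraries where they do the work, as an engineer would, in place of code of your own. Each camera call takes 0.05 s, during which the arm holds its last target. There are 200 camera calls.

## Working session

There is one attempt and no reset: what is moved stays moved. The work goes in short steps, Python scripts to look and compute and a tool call to move; the robot and the scene stay as the last step left them, time stands still between calls to the robot, and variables do not carry over. Pictures are saved under pics/ and viewed, at most 10 in all, crops included, and the job is handed in when it is done.

Besides the shell and the picture viewer there is one more tool, called after "Request:" by a JSON object that holds its "fn" and its "kwargs", one argument or row to a line. apply_moves: Moves the arm, as the interface text tells. Its arguments: {"type":"object","properties":{"increments":{"type":"array"},"gripper":{"type":"number"},"force":{"type":"number"}},"required":["increments"]}

```bash
mkdir -p pics
cat > h.py <<'E'
import numpy as np, cv2
from station import env
def ray(n,uv):
    c=env.get_calibration(n);K,R,t=map(np.array,(c["K"],c["R"],c["t"]))
    uv=np.atleast_2d(np.array(uv,float))
    d=cv2.undistortPoints(uv.reshape(-1,1,2),K,np.array([c["k1"],0,0,0],float)).reshape(-1,2)
    return -R.T@t,np.c_[d,np.ones(len(d))]@R
def onz(n,uv,z):
    o,d=ray(n,uv);return o+d*((z-o[2])/d[:,2])[:,None]
def proj(n,X):
    c=env.get_calibration(n);K,R,t=map(np.array,(c["K"],c["R"],c["t"]))
    return cv2.projectPoints(np.array(X,float).reshape(-1,1,3),cv2.Rodrigues(R)[0],t.reshape(3),K,np.array([c["k1"],0,0,0],float))[0].reshape(-1,2)
def blobs(im,lo,hi,amin=30):
    m=cv2.inRange(cv2.cvtColor(im,cv2.COLOR_BGR2HSV),lo,hi)
    n,l,s,c=cv2.connectedComponentsWithStats(m)
    return [(s[i][4],c[i].round(1),s[i][:4]) for i in range(1,n) if s[i][4]>=amin],l
E
python3 - <<'E'
from h import *
for n in("top","scene"):
    im=env.camera(n);cv2.imwrite(f"pics/{n}0.png",im)
    c=env.get_calibration(n);print(n,c["K"],c["k1"],-np.array(c["R"]).T@np.array(c["t"]))
print(env.state())
E
```

```text
top [[381.03290889   0.         281.30798919]
 [  0.         381.03290889 208.26051409]
 [  0.           0.           1.        ]] 0.012627982309534661 [0.26380071 0.00801017 1.18367475]
scene [[506.11469062   0.         285.74865127]
 [  0.         506.11469062 212.54923458]
 [  0.           0.           1.        ]] -0.03164437486415496 [0.8743886  0.53782016 1.02019399]
{'time_s': 0.1, 'qpos': array([ 1.14210728e+00,  2.64659860e-01,  1.60527995e+00,  6.00887830e-06,
        1.27372586e+00, -3.69135003e-02]), 'qd': array([-0.00095678, -0.00263929, -0.00093003,  0.00023907, -0.00013211,
        0.00014221]), 'effort': array([ 1.19180284e-03, -5.16709507e+01, -3.68589520e+01,  4.81164011e-05,
        6.27531612e-03, -3.43360148e-05]), 'position': array([0.25745683, 0.6232262 , 0.23007568]), 'tcp_rot': array([ 1.94638165e-01,  9.80874564e-01, -1.00788656e-03, -2.41921606e-04]), 'force': array([-0.30861346, -0.03747319, -0.2127627 ]), 'wrist_torque': array([ 0.04637949, -0.00565645,  0.02492249]), 'gripper_force': 0.0, 'gripper_width': 0.9993464601986297}
```

View pics/top0.png

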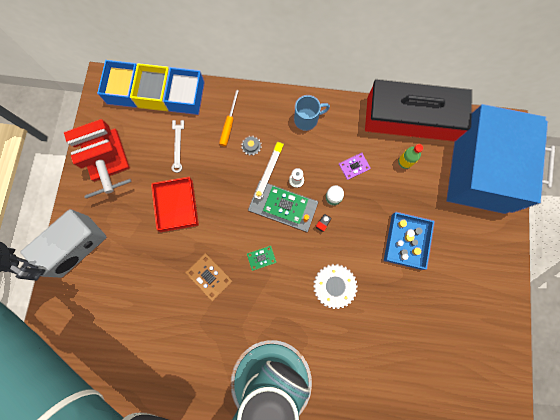

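View pics/scene0.png

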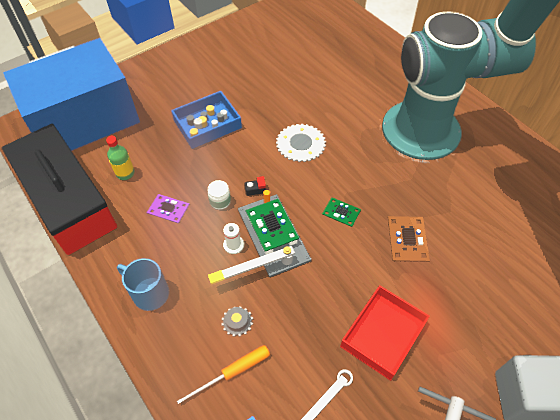

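Top view: board (285,205), bar pin (260,195), yellow end (279,148), hub (297,177), tin (335,195), caliper (323,225), tray (175,205). The scene view agrees: hub (233,238), board (271,224), pin (288,252). Next I'll measure by colour.

```bash
cat > m.py <<'E'
from h import *
im={n:cv2.imread(f"pics/{n}0.png") for n in("top","scene")}
rois={"top":(230,130,130,110),"scene":(195,170,125,120)}
cols={"green":((45,80,40),(85,255,255)),"orange":((5,150,120),(17,255,255)),"yellow":((22,120,120),(34,255,255)),"brass":((15,60,90),(30,200,255)),"red":((0,150,80),(4,255,255))}
for n in im:
    x,y,w,h=rois[n];c=im[n][y:y+h,x:x+w]
    for k,(lo,hi) in cols.items():
        b,l=blobs(c,lo,hi,8)
        print(n,k,[(a,(p+[x,y]).round(1).tolist()) for a,p,_ in b])
    m=cv2.inRange(cv2.cvtColor(c,cv2.COLOR_BGR2HSV),*cols["green"])
    m=cv2.morphologyEx(m,cv2.MORPH_CLOSE,np.ones((9,9)))
    ct=max(cv2.findContours(m,0,2)[0],key=cv2.contourArea)
    P=onz(n,ct.reshape(-1,2)+[x,y],.037)[:,:2].astype(np.float32)
    r=cv2.minAreaRect(P);print(n,"board",r)
    cv2.imwrite(f"pics/{n}c.png",cv2.resize(c,None,fx=5,fy=5,interpolation=cv2.INTER_CUBIC))
    b,l=blobs(im[n],(0,180,100),(6,255,255),800)
    for a,p,_ in b: print("red",n,a,p,onz(n,p,.02))
E
python3 m.py
```

```text
top green [(np.int32(772), [285.1, 205.1]), (np.int32(17), [329.6, 201.3])]
top orange [(np.int32(10190), [295.1, 182.2]), (np.int32(11), [304.8, 219.7])]
top yellow [(np.int32(26), [250.5, 143.0]), (np.int32(73), [278.5, 146.5]), (np.int32(18), [258.3, 193.4]), (np.int32(15), [306.4, 216.6])]
top brass [(np.int32(37), [250.5, 143.0]), (np.int32(11), [275.7, 150.2]), (np.int32(29), [258.2, 193.2])]
top red [(np.int32(59), [321.0, 225.8])]
top board ((0.5208825469017029, 0.019902236759662628), (0.1210709661245346, 0.0844903215765953), 76.54503631591797)
red top 1315 [407.5 127.4] [[ 0.82938351 -0.34666925  0.02      ]]
red top 1945 [ 98.9 149.5] [[0.63309673 0.63534541 0.02      ]]
red top 2082 [174.2 204.3] [[0.48412001 0.3646571  0.02      ]]
scene green [(np.int32(1201), [272.1, 225.0])]
scene orange [(np.int32(4105), [293.2, 220.4]), (np.int32(10), [226.7, 182.9]), (np.int32(11), [238.3, 187.2]), (np.int32(99), [249.7, 246.6]), (np.int32(20), [236.2, 224.8]), (np.int32(45), [255.1, 269.6])]
scene yellow [(np.int32(23), [266.0, 192.1]), (np.int32(34), [286.8, 249.6]), (np.int32(143), [215.5, 276.5])]
scene brass [(np.int32(53), [286.7, 249.6]), (np.int32(137), [216.0, 276.9])]
scene red [(np.int32(89), [260.9, 182.1])]
scene board ((0.5222977995872498, 0.020386047661304474), (0.1222817525267601, 0.08454947918653488), 76.68714141845703)
red scene 1410 [ 85.6 231.1] [[ 0.87402565 -0.23294053  0.02      ]]
red scene 4578 [384.3 331.8] [[0.48659228 0.36400223 0.02      ]]
```

Run:
```python
import cv2,numpy as np
a=cv2.imread("pics/topc.png");b=cv2.imread("pics/scenec.png")
cv2.imwrite("pics/both.png",np.hstack([cv2.resize(i,(400,400*i.shape[0]//i.shape[1]))[:338] for i in(a,b)]))
```

```text
(no output)
```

View pics/both.png

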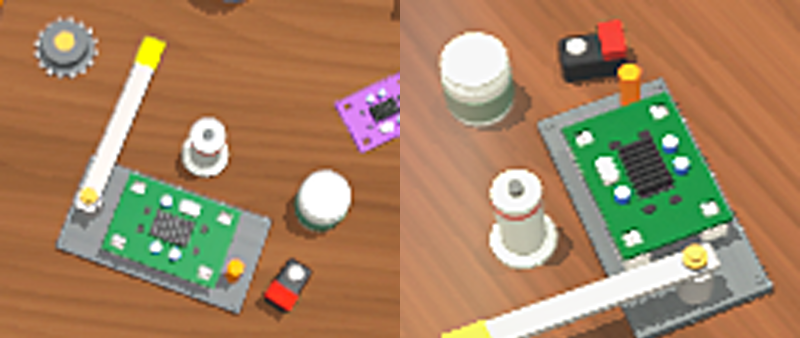

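The zoom shows the hub stub at crop (208,134) in top and (516,188) in scene. Nothing lies on the route from the hub over the bar to the tray. I'll check the points against the given heights.

```bash
cat > m2.py <<'E'
from h import *
def tri(a,b):
    o1,d1=ray("top",a);o2,d2=ray("scene",b)
    A=[];B=[]
    M=0;v=0
    for o,d in((o1,d1[0]),(o2,d2[0])):
        d=d/np.linalg.norm(d);P=np.eye(3)-np.outer(d,d);M=M+P;v=v+P@o
    return np.linalg.solve(M,v).round(4)
T=lambda x,y:(230+x/3.077,130+y/3.077)
S=lambda x,y:(195+(x-400)/3.2,170+y/3.2)
for k,a,b,z in(("hub stub",T(208,134),S(516,188),.076),("pin",T(89,196),S(695,256),.062),("stop",T(235,267),S(629,72),.058),("end",(278.3,147.5),(215.8,276.7),.052),
  ("tin",T(324,198),S(476,62),.055),("caliper red",T(282,293),S(611,40),.036)):
    print(k,tri(a,b),onz("top",a,z)[0].round(4),onz("scene",b,z)[0].round(4))
c=np.array([.5217,.0202]);th=np.radians(-13.4)
R=np.array([[np.cos(th),-np.sin(th)],[np.sin(th),np.cos(th)]])
for n,p in(("pin",(0,.088)),("stop",(-.018,-.073))):print(n,c+R@p)
for n in("top","scene"):
    im=cv2.imread(f"pics/{n}0.png");m=cv2.inRange(cv2.cvtColor(im,cv2.COLOR_BGR2HSV),(0,150,80),(6,255,255))
    N,l,s,cc=cv2.connectedComponentsWithStats(m)
    i=l[204,174] if n=="top" else l[332,384]
    ct=cv2.findContours((l==i).astype(np.uint8),0,2)[0][0].reshape(-1,2)
    print(n,"tray rim",cv2.minAreaRect(onz(n,ct,.04)[:,:2].astype(np.float32)))
print(env.state()["tcp_rot"])
E
python3 m2.py
```

```text
hub stub [ 0.6135 -0.0057  0.0704] [ 0.6124 -0.0063  0.076 ] [ 0.6145 -0.0019  0.076 ]
pin [0.5412 0.1042 0.0532] [0.5393 0.1031 0.062 ] [0.5439 0.1084 0.062 ]
stop [ 0.4868 -0.0475  0.0554] [ 0.4864 -0.0475  0.058 ] [ 0.4877 -0.0457  0.058 ]
end [0.6996 0.0628 0.0477] [0.6975 0.063  0.052 ] [0.7007 0.0645 0.052 ]
tin [ 0.569  -0.129   0.0467] [ 0.5669 -0.1281  0.055 ] [ 0.5715 -0.1231  0.055 ]
caliper red [ 0.4704 -0.0972  0.0294] [ 0.4702 -0.0977  0.036 ] [ 0.4722 -0.0917  0.036 ]
pin [0.54209382 0.10580428]
stop [ 0.48727244 -0.04664118]
top tray rim ((0.4817628562450409, 0.3585084080696106), (0.1591772735118866, 0.12777960300445557), 17.054718017578125)
scene tray rim ((0.4913877844810486, 0.3649252951145172), (0.16368035972118378, 0.12094499915838242), 17.00078010559082)
[ 1.94638165e-01  9.80874564e-01 -1.00788656e-03 -2.41921606e-04]
```

Request:
{"fn": "apply_moves", "kwargs": {
  "increments": [
    [[0,0,0],-0.91],
    [[0,0,0],-0.91],
    [[-0.56,-0.6,0],0],
    [[-0.56,-0.6,0],0],
    [[-0.56,-0.6,0],0],
    [[-0.56,-0.6,0],0],
    [[-0.56,-0.6,0],0],
    [[-0.56,-0.6,0],0],
    [[-0.56,-0.6,0],0],
    [[-0.56,-0.6,0],0],
    [[-0.56,-0.6,0],0],
    [[-0.56,-0.6,0],0]
  ],
  "gripper": 62
}}

```text
time_s: 1.1
position: [0.4205, 0.3369, 0.2308]
tcp_rot: [0.116, 0.993, -0.0, -0.0]
force: [-0.2, 0.5, 0.2]
gripper_width: 0.728
gripper_force: 0.0
```

Request:
{"fn": "apply_moves", "kwargs": {
  "increments": [
    [[-0.56,-0.6,0],0],
    [[-0.56,-0.6,0],0],
    [[-0.56,-0.6,0],0],
    [[-0.56,-0.6,0],0],
    [[-0.56,-0.6,0],0],
    [[-0.56,-0.6,0],0],
    [[-0.56,-0.6,0],0],
    [[-0.56,-0.6,0],0],
    [[-0.56,-0.6,0],0],
    [[-0.56,-0.6,0],0],
    [[0,0,0.5],0],
    [[0,0,0.5],0]
  ]
}}

```text
time_s: 2.1
position: [0.5848, 0.0513, 0.1921]
tcp_rot: [0.118, 0.993, 0.0, 0.002]
force: [-0.6, -0.1, -1.1]
gripper_width: 0.725
gripper_force: 0.0
```

```bash
cat > g.py <<'E'
from h import *
from scipy.spatial.transform import Rotation as Ro
C=np.array([.5217,.0202]);th=np.radians(-13.4)
RM=np.array([[np.cos(th),-np.sin(th)],[np.sin(th),np.cos(th)]])
def W(x,y): return C+RM@(np.array([x,y])/1000)
def go(x,y,z):
    "world target -> units in tool axes"
    s=env.state();R=Ro.from_quat(s["tcp_rot"]).as_matrix()
    print("t",s["time_s"],"at",s["position"].round(4),"tooly deg",np.degrees(np.arctan2(R[1,1],R[0,1])).round(2),"F",s["force"].round(1),"w",round(s["gripper_width"]*85.4,1),
     "units",(R.T@(np.array([x,y,z])-s["position"])/.04).round(3))
E
python3 -c "
from g import *
go(.6135,-.0045,.034)"
```

```text
t 2.1 at [0.5848 0.0513 0.1921] tooly deg 76.46 F [-0.6 -0.1 -1.1] w 61.9 units [-1.01  -1.192  3.955]
```

Request:
{"fn": "apply_moves", "kwargs": {
  "increments": [
    [[-0.5,-0.6,0.2],0],
    [[-0.5,-0.6,0.2],0],
    [[0,0,0.4],0],
    [[0,0,0],0],
    [[0,0,0],0]
  ]
}}

```text
time_s: 2.52
position: [0.6092, -0.0026, 0.1576]
tcp_rot: [0.117, 0.993, 0.0, -0.002]
force: [-1.2, 0.4, 0.5]
gripper_width: 0.727
gripper_force: 0.0
```

```bash
python3 -c "
from g import *
go(.6135,-.0045,.034)
im=env.camera('scene');cv2.imwrite('pics/s1.png',cv2.resize(im[150:290,170:330],None,fx=4,fy=4,interpolation=cv2.INTER_CUBIC))"
```

```text
t 2.5167 at [ 0.6092 -0.0026  0.1576] tooly deg 76.61 F [-1.2  0.4  0.5] w 62.1 units [-0.129 -0.019  3.089]
```

View pics/s1.png

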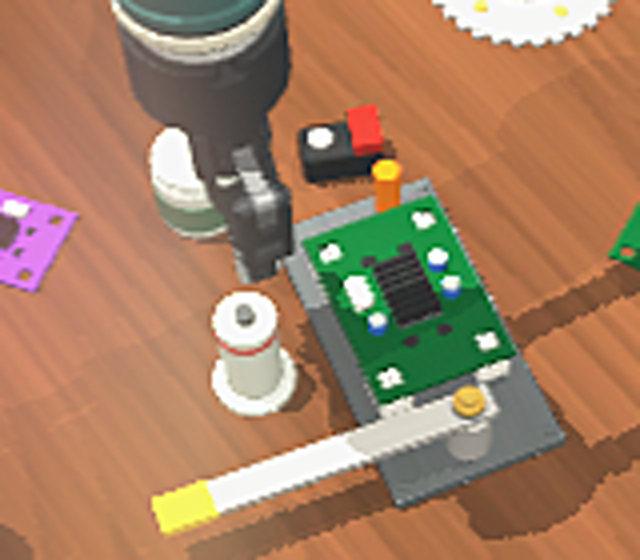

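The gripper hangs over the hub, its stub at crop (245,315) = (231,229) as before. Going down on it.

Request:
{"fn": "apply_moves", "kwargs": {
  "increments": [
    [[-0.13,-0.02,0.5],0],
    [[0,0,0.5],0],
    [[0,0,0.5],0],
    [[0,0,0.5],0],
    [[0,0,0.4],0],
    [[0,0,0.3],0],
    [[0,0,0.2],0],
    [[0,0,0.1],0],
    [[0,0,0],0],
    [[0,0,0],0]
  ]
}}

```text
time_s: 3.4
position: [0.6162, -0.0044, 0.0402]
tcp_rot: [0.116, 0.993, 0.0, 0.001]
force: [1.0, -0.3, -0.2]
gripper_width: 0.725
gripper_force: 0.0
```

Request:
{"fn": "apply_moves", "kwargs": {
  "increments": [
    [[0,0,0],0],
    [[0,0,0],0],
    [[0,0,0],0],
    [[0,0,0],0],
    [[0,0,0],0],
    [[0,0,0],0],
    [[0,0,0],0],
    [[0,0,0],0]
  ],
  "gripper": 25,
  "force": 40
}}

```text
time_s: 4.07
position: [0.6165, -0.0047, 0.0405]
tcp_rot: [0.116, 0.993, 0.0, 0.001]
force: [-1.1, 0.3, 6.1]
gripper_width: 0.381
gripper_force: 39.6
```

Request:
{"fn": "apply_moves", "kwargs": {
  "increments": [
    [[0,0,-0.1],0],
    [[0,0,-0.3],0],
    [[0,0,-0.5],0],
    [[0,0,-0.6],0],
    [[0,0,-0.6],0],
    [[0,0,-0.6],0],
    [[0,0,-0.5],0],
    [[0,0,-0.3],0],
    [[0,0,0],0]
  ]
}}

```text
time_s: 4.82
position: [0.6176, -0.0046, 0.1832]
tcp_rot: [0.116, 0.993, 0.0, 0.003]
force: [0.9, 0.8, -1.9]
gripper_width: 0.375
gripper_force: 40.1
```

```bash
python3 -c "
from g import *
go(.486,.361,.15)
im=env.camera('scene');cv2.imwrite('pics/s2.png',cv2.resize(im[150:290,170:330],None,fx=4,fy=4,interpolation=cv2.INTER_CUBIC))"
```

```text
t 4.8167 at [ 0.6176 -0.0046  0.1832] tooly deg 76.65 F [ 0.9  0.8 -1.9] w 32.0 units [5.316 8.132 0.808]
```

View pics/s2.png

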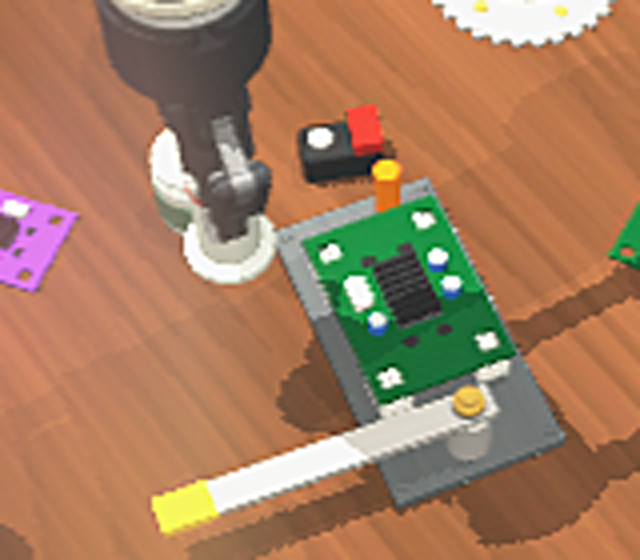

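The hub is held: flange at crop (230,255), clear of the bench. Carrying it to the tray.

Request:
{"fn": "apply_moves", "kwargs": {
  "increments": [
    [[0.2,0.3,0],0],
    [[0.38,0.58,0],0],
    [[0.38,0.58,0],0],
    [[0.38,0.58,0],0],
    [[0.38,0.58,0],0],
    [[0.38,0.58,0],0],
    [[0.38,0.58,0],0],
    [[0.38,0.58,0],0],
    [[0.38,0.58,0],0],
    [[0.38,0.58,0],0],
    [[0.38,0.58,0],0],
    [[0.38,0.58,0],0]
  ]
}}

```text
time_s: 5.87
position: [0.504, 0.2968, 0.1765]
tcp_rot: [0.116, 0.993, -0.001, -0.002]
force: [-0.7, 0.4, -2.1]
gripper_width: 0.377
gripper_force: 40.1
```

Request:
{"fn": "apply_moves", "kwargs": {
  "increments": [
    [[0.38,0.58,0],0],
    [[0.38,0.58,0],0],
    [[0.18,0.28,0.2],0],
    [[0,0,0.5],0],
    [[0,0,0.5],0],
    [[0,0,0],0],
    [[0,0,0],0]
  ]
}}

```text
time_s: 6.45
position: [0.4809, 0.3591, 0.1278]
tcp_rot: [0.116, 0.993, -0.002, -0.003]
force: [0.3, 0.2, -2.9]
gripper_width: 0.375
gripper_force: 40.2
```

```bash
python3 -c "
from g import *
go(.486,.361,.0445)
im=env.camera('top');cv2.imwrite('pics/s3.png',cv2.resize(im[140:260,130:290],None,fx=4,fy=4,interpolation=cv2.INTER_CUBIC))"
```

```text
t 6.45 at [0.4809 0.3591 0.1278] tooly deg 76.67 F [ 0.3  0.2 -2.9] w 32.0 units [-0.124  0.088  2.081]
```

View pics/s3.png

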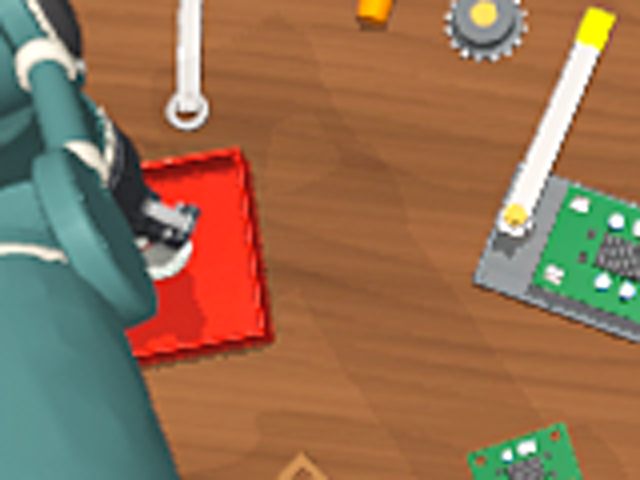

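The hub hangs over the tray interior: flange at crop (170,255), tray right wall at x≈255. Lowering.

Request:
{"fn": "apply_moves", "kwargs": {
  "increments": [
    [[-0.1,0.08,0.3],0],
    [[0,0,0.4],0],
    [[0,0,0.4],0],
    [[0,0,0.3],0],
    [[0,0,0.2],0],
    [[0,0,0.15],0],
    [[0,0,0.1],0],
    [[0,0,0.05],0],
    [[0,0,0],0],
    [[0,0,0],0]
  ]
}}

```text
time_s: 7.33
position: [0.4886, 0.3631, 0.0559]
tcp_rot: [0.116, 0.993, 0.0, 0.0]
force: [-1.2, 0.0, -2.1]
gripper_width: 0.378
gripper_force: 40.3
```

Request:
{"fn": "apply_moves", "kwargs": {
  "increments": [
    [[0,0,0.1],0],
    [[0,0,0.08],0],
    [[0,0,0.05],0],
    [[0,0,0.03],0],
    [[0,0,0],0],
    [[0,0,0],0]
  ]
}}

```text
time_s: 7.83
position: [0.4881, 0.3628, 0.0449]
tcp_rot: [0.116, 0.993, 0.0, 0.0]
force: [0.2, -0.7, -2.2]
gripper_width: 0.377
gripper_force: 40.3
```

Request:
{"fn": "apply_moves", "kwargs": {
  "increments": [
    [[0,0,0.03],0],
    [[0,0,0.03],0],
    [[0,0,0],0],
    [[0,0,0],0]
  ]
}}

```text
time_s: 8.17
position: [0.4885, 0.3629, 0.0446]
tcp_rot: [0.116, 0.993, 0.0, 0.0]
force: [-2.9, -2.5, 10.5]
gripper_width: 0.383
gripper_force: 41.3
```

Request:
{"fn": "apply_moves", "kwargs": {
  "increments": [
    [[0,0,0],0],
    [[0,0,0],0],
    [[0,0,0],0],
    [[0,0,0],0],
    [[0,0,0],0]
  ],
  "gripper": 54
}}

```text
time_s: 8.58
position: [0.4881, 0.3628, 0.0423]
tcp_rot: [0.116, 0.993, -0.0, -0.0]
force: [0.4, -0.1, 0.2]
gripper_width: 0.632
gripper_force: 0.0
```

Request:
{"fn": "apply_moves", "kwargs": {
  "increments": [
    [[0,0,-0.2],0],
    [[0,0,-0.4],0],
    [[0,0,-0.6],0],
    [[0,0,-0.6],0],
    [[0,0,-0.6],0],
    [[0,0,-0.4],0],
    [[0,0,-0.2],0],
    [[0,0,0],0]
  ]
}}

```text
time_s: 9.25
position: [0.4896, 0.3639, 0.1656]
tcp_rot: [0.116, 0.993, 0.002, 0.002]
force: [0.2, 0.7, 0.1]
gripper_width: 0.63
gripper_force: 0.0
```

```bash
python3 -c "
from g import *
for p in((0,45),(0,-45),(0,0)):
  print(W(*p)); go(*W(*p),.10)
im=env.camera('scene')[260:400,310:470];cv2.imwrite('pics/s4.png',cv2.resize(im,None,fx=4,fy=4,interpolation=cv2.INTER_CUBIC))"
```

```text
[0.53212866 0.06397491]
t 9.25 at [0.4896 0.3639 0.1656] tooly deg 76.66 F [0.2 0.7 0.1] w 53.8 units [-2.76  -7.056  1.622]
[ 0.51127134 -0.02357491]
t 9.25 at [0.4896 0.3639 0.1656] tooly deg 76.66 F [0.2 0.7 0.1] w 53.8 units [-2.757 -9.306  1.614]
[0.5217 0.0202]
t 9.25 at [0.4896 0.3639 0.1656] tooly deg 76.66 F [0.2 0.7 0.1] w 53.8 units [-2.758 -8.181  1.618]
```

View pics/s4.png

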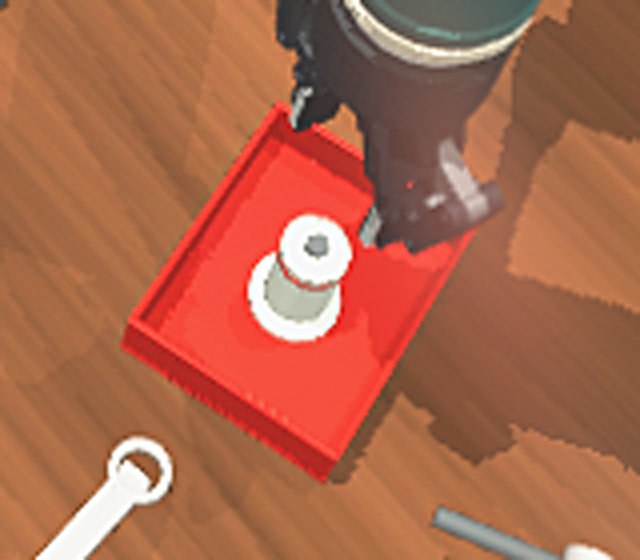

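The hub stands upright in the tray: stub at crop (317,245), flange inside the walls. Next: go over the pin-side strip, close the fingers and turn 90°.

Request:
{"fn": "apply_moves", "kwargs": {
  "increments": [
    [[-0.2,-0.3,0],0],
    [[-0.23,-0.59,0],0],
    [[-0.23,-0.6,0],0],
    [[-0.23,-0.6,0],0],
    [[-0.23,-0.6,0],0],
    [[-0.23,-0.6,0],0],
    [[-0.23,-0.6,0],0],
    [[-0.23,-0.6,0],0],
    [[-0.23,-0.6,0],0],
    [[-0.23,-0.6,0],0],
    [[-0.23,-0.6,0],0],
    [[-0.23,-0.6,0],0]
  ],
  "gripper": 0
}}

```text
time_s: 10.3
position: [0.5292, 0.0673, 0.1603]
tcp_rot: [0.116, 0.993, -0.001, -0.002]
force: [0.4, -0.1, -0.4]
gripper_width: 0.001
gripper_force: 0.0
```

Request:
{"fn": "apply_moves", "kwargs": {
  "increments": [
    [[0,-0.2,0],1],
    [[0,0,0],1],
    [[0,0,0],1],
    [[0,0,0],1],
    [[0,0,0],1],
    [[0,0,0],1],
    [[0,0,0],1],
    [[0,0,0],1],
    [[0,0,0],1]
  ]
}}

```text
time_s: 11.05
position: [0.5273, 0.0607, 0.1602]
tcp_rot: [0.489, 0.872, -0.001, -0.002]
force: [-0.1, 1.0, -1.4]
gripper_width: 0.004
gripper_force: 0.0
```

Request:
{"fn": "apply_moves", "kwargs": {
  "increments": [
    [[0,0,0],1],
    [[0,0,0],1],
    [[0,0,0],1],
    [[0,0,0],1],
    [[0,0,0],1],
    [[0,0,0],1],
    [[0,0,0],1],
    [[0,0,0],1],
    [[0,0,0],1],
    [[0,0,0],0],
    [[0,0,0],0]
  ]
}}

```text
time_s: 11.97
position: [0.5277, 0.061, 0.1608]
tcp_rot: [0.784, 0.621, -0.001, -0.001]
force: [-0.7, 0.6, 0.0]
gripper_width: 0.0
gripper_force: 0.0
```

```bash
python3 -c "
from g import *
go(*W(0,46),.06)
print(env.state()['qpos'].round(2))"
```

```text
t 11.9667 at [0.5277 0.061  0.1608] tooly deg -13.23 F [-0.7  0.6  0. ] w 0.0 units [0.125 0.099 2.519]
[ 0.07  0.05  1.98 -0.    1.11  0.3 ]
```

Request:
{"fn": "apply_moves", "kwargs": {
  "increments": [
    [[0.12,0.1,0.4],0],
    [[0,0,0.6],0],
    [[0,0,0.6],0],
    [[0,0,0.5],0],
    [[0,0,0.4],0],
    [[0,0,0.15],0],
    [[0,0,0.1],0],
    [[0,0,0],0],
    [[0,0,0],0]
  ]
}}

```text
time_s: 12.72
position: [0.5345, 0.0654, 0.0531]
tcp_rot: [0.784, 0.62, 0.0, 0.0]
force: [-0.9, -0.7, -0.9]
gripper_width: -0.001
gripper_force: 0.0
```

```bash
python3 -c "
from g import *
go(*W(0,46),.037)"
```

```text
t 12.7167 at [0.5345 0.0654 0.0531] tooly deg -13.32 F [-0.9 -0.7 -0.9] w -0.1 units [-0.023 -0.051  0.404]
```

Request:
{"fn": "apply_moves", "kwargs": {
  "increments": [
    [[0,-0.04,0.1],0],
    [[0,0,0.1],0],
    [[0,0,0.08],0],
    [[0,0,0.06],0],
    [[0,0,0.05],0],
    [[0,0,0],0],
    [[0,0,0],0]
  ]
}}

```text
time_s: 13.3
position: [0.5323, 0.0658, 0.0368]
tcp_rot: [0.784, 0.62, -0.0, -0.0]
force: [1.2, 0.0, -0.8]
gripper_width: -0.0
gripper_force: 0.0
```

Request:
{"fn": "apply_moves", "kwargs": {
  "increments": [
    [[0,0,0.04],0],
    [[0,0,0.04],0],
    [[0,0,0.04],0],
    [[0,0,0.04],0],
    [[0,0,0],0]
  ]
}}

```text
time_s: 13.72
position: [0.533, 0.0658, 0.0309]
tcp_rot: [0.784, 0.62, 0.001, 0.0]
force: [1.1, -0.0, 3.8]
gripper_width: -0.0
gripper_force: 1.4
```

Request:
{"fn": "apply_moves", "kwargs": {
  "increments": [
    [[0,0,0.04],0],
    [[0,0,0.04],0],
    [[0,0,0.04],0],
    [[0,0,0],0]
  ]
}}

```text
time_s: 14.05
position: [0.5332, 0.0658, 0.0287]
tcp_rot: [0.784, 0.62, 0.0, 0.0]
force: [-6.5, -0.8, 23.5]
gripper_width: -0.002
gripper_force: 11.3
```

Request:
{"fn": "apply_moves", "kwargs": {
  "increments": [
    [[0,0,0.03],0],
    [[0,0,0.03],0],
    [[0,0,0],0]
  ]
}}

```text
time_s: 14.3
position: [0.5334, 0.0658, 0.0284]
tcp_rot: [0.784, 0.62, 0.0, 0.0]
force: [-13.8, -1.8, 38.4]
gripper_width: 0.001
gripper_force: 18.9
```

Request:
{"fn": "apply_moves", "kwargs": {
  "increments": [
    [[0,0,-0.3],0],
    [[0,0,-0.6],0],
    [[0,0,-0.6],0],
    [[-0.4,0,-0.2],0],
    [[-0.5,0,0],0],
    [[-0.5,0,0],0],
    [[-0.5,0,0],0],
    [[-0.4,0,0],0],
    [[0,0,0],0],
    [[0,0,0],0]
  ]
}}

```text
time_s: 15.13
position: [0.5105, -0.0241, 0.0908]
tcp_rot: [0.785, 0.619, -0.0, -0.0]
force: [-0.0, 0.4, 0.4]
gripper_width: 0.001
gripper_force: 0.0
```

```bash
python3 -c "
from g import *
go(*W(0,-46),.040)"
```

```text
t 15.1333 at [ 0.5105 -0.0241  0.0908] tooly deg -13.46 F [-0.   0.4  0.4] w 0.1 units [-0.007  0.017  1.269]
```

Request:
{"fn": "apply_moves", "kwargs": {
  "increments": [
    [[0,0.02,0.4],0],
    [[0,0,0.4],0],
    [[0,0,0.3],0],
    [[0,0,0.1],0],
    [[0,0,0.08],0],
    [[0,0,0.06],0],
    [[0,0,0.05],0],
    [[0,0,0],0],
    [[0,0,0],0]
  ]
}}

```text
time_s: 15.88
position: [0.5124, -0.0239, 0.0362]
tcp_rot: [0.784, 0.62, 0.0, 0.0]
force: [0.6, -0.2, 0.0]
gripper_width: -0.001
gripper_force: 0.0
```

Request:
{"fn": "apply_moves", "kwargs": {
  "increments": [
    [[0,0,0.05],0],
    [[0,0,0.04],0],
    [[0,0,0.04],0],
    [[0,0,0.04],0],
    [[0,0,0],0]
  ]
}}

```text
time_s: 16.3
position: [0.5117, -0.024, 0.0287]
tcp_rot: [0.785, 0.62, -0.0, -0.0]
force: [0.5, -0.6, -0.3]
gripper_width: -0.0
gripper_force: 0.0
```

Request:
{"fn": "apply_moves", "kwargs": {
  "increments": [
    [[0,0,0.04],0],
    [[0,0,0.04],0],
    [[0,0,0],0]
  ]
}}

```text
time_s: 16.55
position: [0.5119, -0.0239, 0.028]
tcp_rot: [0.784, 0.62, -0.0, -0.0]
force: [-7.7, 0.7, 20.0]
gripper_width: -0.001
gripper_force: 10.2
```

Request:
{"fn": "apply_moves", "kwargs": {
  "increments": [
    [[0,0,0.04],0],
    [[0,0,0.03],0],
    [[0,0,0],0]
  ]
}}

```text
time_s: 16.8
position: [0.512, -0.024, 0.0278]
tcp_rot: [0.784, 0.62, -0.001, -0.001]
force: [-16.3, 1.5, 41.6]
gripper_width: 0.0
gripper_force: 20.6
```

Request:
{"fn": "apply_moves", "kwargs": {
  "increments": [
    [[0,0,-0.3],0],
    [[0,0,-0.6],0],
    [[0,0,-0.6],0],
    [[0.2,0.4,-0.5],0],
    [[0.6,0.6,0],0],
    [[0.6,0.6,0],0],
    [[0.6,0.6,0],0],
    [[0.6,0.6,0],0],
    [[0.6,0.6,0],0],
    [[0.5,0.4,0],0],
    [[0,0,0],0],
    [[0,0,0],0]
  ]
}}

```text
time_s: 17.8
position: [0.6942, 0.0859, 0.1019]
tcp_rot: [0.784, 0.621, -0.0, -0.0]
force: [-1.5, 0.4, 0.2]
gripper_width: 0.003
gripper_force: 0.0
```

```bash
python3 -c "
from g import *
go(*W(160,114),.039)
print('fw',(RM.T@(onz('top',(250.5,143),.024)[0][:2]-C)*1000).round())
print(proj('scene',[[*W(x,y),z] for x in(-30,30) for y in(46,-46) for z in(.028,)]).round(1).tolist())
im=env.camera('scene')[150:290,190:350];cv2.imwrite('pics/s5.png',cv2.resize(im,None,fx=5,fy=4.2857,interpolation=cv2.INTER_CUBIC))"
```

```text
t 17.8 at [0.6942 0.0859 0.1019] tooly deg -13.26 F [-1.5  0.4  0.2] w 0.3 units [0.253 0.187 1.573]
fw [154. 176.]
[[291.7, 236.8], [275.9, 206.4], [267.4, 246.0], [252.4, 214.8]]
```

View pics/s5.png

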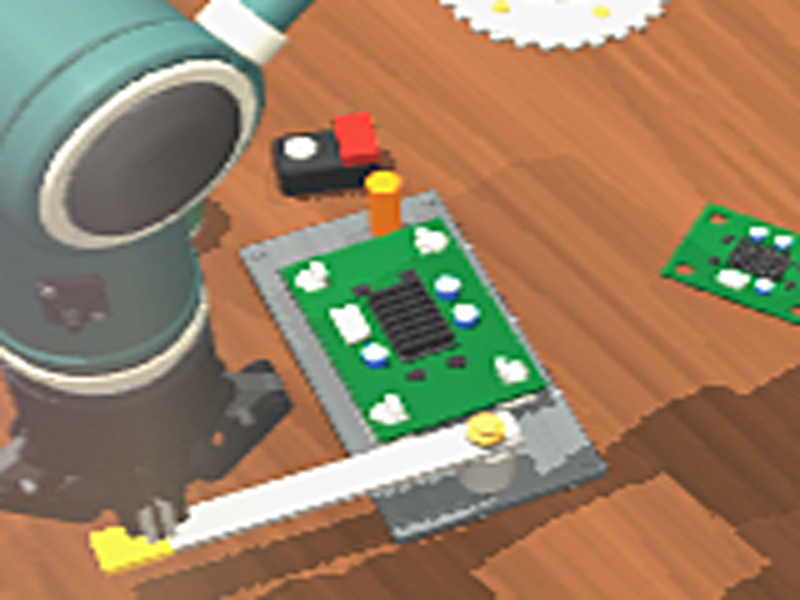

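All four barbs stand proud of the board: crop (432,240), (312,277), (510,370) and (390,410), matching the seated projection. The bar is unmoved. Going down behind the bar's end.

Request:
{"fn": "apply_moves", "kwargs": {
  "increments": [
    [[0.27,0.14,0],0],
    [[0,0,0],0],
    [[0,0,0.4],0],
    [[0,0,0.5],0],
    [[0,0,0.4],0],
    [[0,0,0.2],0],
    [[0,0,0],0],
    [[0,0,0],0]
  ]
}}

```text
time_s: 18.52
position: [0.7014, 0.0939, 0.0428]
tcp_rot: [0.785, 0.62, -0.0, -0.0]
force: [0.3, -0.1, 0.2]
gripper_width: 0.0
gripper_force: 0.0
```

```bash
python3 -c "
from g import *
go(*W(160,114),.039)"
```

```text
t 18.5167 at [0.7014 0.0939 0.0428] tooly deg -13.37 F [ 0.3 -0.1  0.2] w 0.0 units [0.017 0.057 0.094]
```

Request:
{"fn": "apply_moves", "kwargs": {
  "increments": [
    [[-0.1,0.05,0.09],0],
    [[-0.15,0,0],0],
    [[-0.175,0.019,0],0.5],
    [[-0.175,0.019,0],0.5],
    [[-0.175,0.019,0],0.5],
    [[-0.175,0.019,0],0.5],
    [[-0.175,0.019,0],0.5],
    [[-0.175,0.019,0],0.5],
    [[-0.175,0.019,0],0.5],
    [[-0.175,0.019,0],0.5],
    [[-0.175,0.019,0],0.5],
    [[-0.175,0.019,0],0.5]
  ]
}}

```text
time_s: 19.52
position: [0.6801, 0.0171, 0.0406]
tcp_rot: [0.901, 0.434, 0.001, 0.0]
force: [1.2, 0.8, 0.0]
gripper_width: -0.002
gripper_force: 0.5
```

```bash
cat > a.py <<'E'
from g import *
s=env.state();p=RM.T@(s["position"][:2]-C)*1000-[0,88]
R=Ro.from_quat(s["tcp_rot"]).as_matrix();q=np.arctan2(R[1,1],R[0,1])-th+np.pi/2
print("tool-implied bar angle",q.round(3),"r along,normal",(p@[np.sin(q),-np.cos(q)]).round(1),(p@[np.cos(q),np.sin(q)]).round(1),s["position"].round(4),s["force"].round(1),s["time_s"])
E
python3 a.py
```

```text
tool-implied bar angle 1.133 r along,normal 163.2 16.5 [0.6801 0.0171 0.0406] [1.2 0.8 0. ] 19.5167
```

Request:
{"fn": "apply_moves", "kwargs": {
  "increments": [
    [[-0.175,0.015,0],0.5],
    [[-0.175,0.015,0],0.5],
    [[-0.175,0.015,0],0.5],
    [[-0.175,0.015,0],0.5],
    [[-0.175,0.015,0],0.5],
    [[-0.175,0.015,0],0.5],
    [[-0.175,0.015,0],0.5],
    [[-0.175,0.015,0],0.5],
    [[-0.175,0.015,0],0.5],
    [[-0.175,0.015,0],0.5],
    [[-0.175,0.015,0],0.5],
    [[-0.175,0.015,0],0.5]
  ]
}}

```text
time_s: 20.52
position: [0.6193, -0.0399, 0.0407]
tcp_rot: [0.982, 0.187, 0.002, 0.001]
force: [1.3, 0.1, -0.1]
gripper_width: -0.001
gripper_force: 0.5
```

```bash
python3 a.py
```

```text
tool-implied bar angle 0.609 r along,normal 163.9 18.4 [ 0.6193 -0.0399  0.0407] [ 1.3  0.1 -0.1] 20.5167
```

Request:
{"fn": "apply_moves", "kwargs": {
  "increments": [
    [[-0.175,0.015,0],0.5],
    [[-0.175,0.015,0],0.5],
    [[-0.175,0.015,0],0.5],
    [[-0.175,0.015,0],0.5],
    [[-0.175,0.015,0],0.5],
    [[-0.175,0.015,0],0.5],
    [[-0.175,0.015,0],0.5],
    [[-0.175,0.015,0],0.5],
    [[-0.175,0.015,0],0.5],
    [[-0.1,0.01,0],0.3],
    [[-0.07,0,0],0.2],
    [[0,0,0],0]
  ]
}}

```text
time_s: 21.52
position: [0.5513, -0.0574, 0.0399]
tcp_rot: [1.0, -0.03, 0.0, 0.0]
force: [-0.0, -0.7, -0.6]
gripper_width: -0.001
gripper_force: 0.0
```

```bash
python3 a.py
```

```text
tool-implied bar angle 0.175 r along,normal 162.3 18.8 [ 0.5513 -0.0574  0.0399] [-0.  -0.7 -0.6] 21.5167
```

Request:
{"fn": "apply_moves", "kwargs": {
  "increments": [
    [[-0.1,0.01,0],0.3],
    [[-0.1,0.01,0],0.3],
    [[-0.1,0.01,0],0.3],
    [[-0.1,0.01,0],0.3],
    [[-0.08,0,0],0.3],
    [[-0.06,0,0],0.3],
    [[-0.05,0,0],0.2],
    [[-0.05,0,0],0],
    [[0,0,0],0]
  ]
}}

```text
time_s: 22.27
position: [0.5252, -0.055, 0.0391]
tcp_rot: [0.993, -0.116, -0.0, -0.0]
force: [-0.8, 0.1, -0.3]
gripper_width: 0.001
gripper_force: 0.0
```

```bash
python3 a.py
```

```text
tool-implied bar angle 0.001 r along,normal 160.4 20.7 [ 0.5252 -0.055   0.0391] [-0.8  0.1 -0.3] 22.2667
```

Request:
{"fn": "apply_moves", "kwargs": {
  "increments": [
    [[-0.05,0,0],0],
    [[-0.05,0,0],0],
    [[-0.04,0,0],0],
    [[0,0,0],0]
  ]
}}

```text
time_s: 22.6
position: [0.5238, -0.0546, 0.0401]
tcp_rot: [0.993, -0.116, 0.004, 0.0]
force: [8.2, -2.6, -5.7]
gripper_width: 0.004
gripper_force: 4.3
```

Request:
{"fn": "apply_moves", "kwargs": {
  "increments": [
    [[-0.04,0,0],0],
    [[-0.03,0,0],0],
    [[0,0,0],0]
  ]
}}

```text
time_s: 22.85
position: [0.5237, -0.0545, 0.0408]
tcp_rot: [0.993, -0.116, 0.007, 0.0]
force: [14.0, -4.0, -10.1]
gripper_width: -0.0
gripper_force: 7.1
```

Request:
{"fn": "apply_moves", "kwargs": {
  "increments": [
    [[0.2,0,0],0],
    [[0.4,0,0],0],
    [[0.2,0,-0.2],0],
    [[0,0,-0.6],0],
    [[0,0,-0.8],0],
    [[0,0,-0.8],0],
    [[0.5,0,-0.5],0],
    [[0.8,0,0],0],
    [[0.8,0,0],0],
    [[0.8,0,0],0],
    [[0.5,0,0],0],
    [[0,0,0],0]
  ]
}}

```text
time_s: 23.85
position: [0.6845, -0.093, 0.1558]
tcp_rot: [0.993, -0.116, 0.001, 0.0]
force: [-0.1, -0.2, -0.2]
gripper_width: -0.0
gripper_force: 0.0
```

```bash
python3 -c "
from g import *
im=env.camera('top');cv2.imwrite('pics/t6.png',np.hstack([cv2.resize(im[130:250,230:360],(400,369),interpolation=2),cv2.resize(env.camera('scene')[150:290,190:340],(400,369),interpolation=2)]))"
```

```text
(no output)
```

View pics/t6.png

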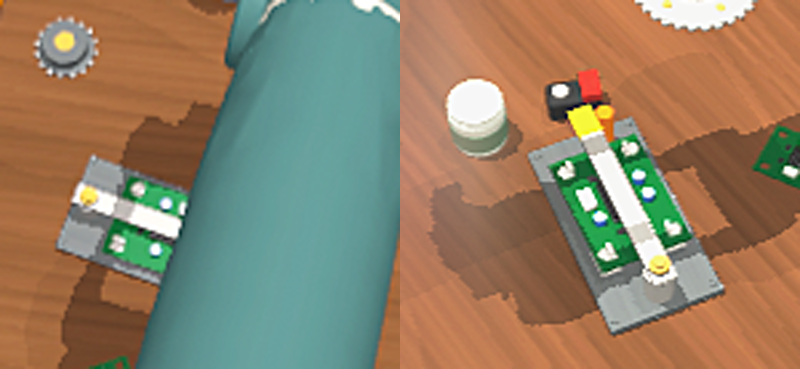

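The bar lies across the board with its yellow end (585,122) against the orange stop (605,120). The tin, caliper and freewheel are unmoved, and the arm is clear.

```bash
python3 -c "
from station import env
print(env.finish_job())"
```

```text
the job is handed in; nothing more can be done
None
```

I handed the job in at about 24 s: the hub stands upright in the red tray, all four board posts are clicked through, and the bar is home against the orange stop. In my last pictures the tin, freewheel and caliper had not moved; the oil bottle and spanner were out of that view, and the arm never worked near them.

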